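# Bolt the printing frame shut

### The arm

A 6-joint arm with a two-finger parallel gripper is mounted at the origin on the work surface. World frame = base frame: x ahead of the robot, y to its left, z up, the work surface at z = 0. Lengths are in m, angles in rad, forces in N, time in s.
With the tool pointing down it reaches from about 0.3 to 0.775 m from the base axis. Payload 14.6 kg.
Tool frame: the origin (TCP) lies at the very end of the fingers, on their centre line; the grasp point (between the pads) lies 19 mm behind it; z points along the fingers, y is the direction in which the jaws open and shut (so a half turn about z gives the same grasp; the last joint's range is limited). The gripper opens to 94 mm and grips with 3 to 60 N. Pads are 16 mm wide; open, the fingers measure 119 mm over their backs; the gripper's body (75 mm by 177 mm) begins 78 mm behind the grasp point.
Start: joints at [-1.283, 0.3, 1.521, -0, 1.321, -0.067], TCP at [0.191, -0.516, 0.167] pointing down, gripper open.
Joint ranges: [-3.03, 3.03], [-0.79, 2.21], [0.23, 2.52], [-1.04, 4.18], [0, 3.07], [-2.55, 2.55]. Speed limits (rad/s): [2.22, 2.22, 2.57, 3.14, 3.14, 3.14].

### API

Orientations are given as [roll, pitch, yaw] about the fixed x, y, z axes, in that order (R = Rz(yaw) Ry(pitch) Rx(roll)).
In Python, from station import ctrl, vision, ticket gives the robot as it stands.
- The arm moves only by the tool step_arm, never from a script. Its argument "steps" is a list of rows, each an object of numbers: "x", "y", "z": the shift along the tool's x, y, z in m; "ax", "ay", "az": the turn, a rotation vector about the tool's x, y, z in degrees; "claw": the finger opening in m, from 0 to 0.094. A call has 1 to 5 rows; each row shifts and turns the pose as measured when the row begins, along the tool's axes as they then stand; what a row does not reach is not made up. A row lasts 1/12 s, in which the tool goes at most 41.7 mm and 7.16 degrees, less where a joint would pass 70% of its speed; a pose out of reach is approached as far as the arm can. A call with a gripper value outside its range is refused whole. The fingers move at their own pace and stop on an object; "grip_force" is the grip in N (left out, the last holds). Time passes only in rows, so rows that do not move let the fingers close. It gives the time, the measured TCP pose, the force and the opening at its end, in the units of the state.
- ctrl.get_obs(): the state, without advancing time (a new reading comes with each control period).
- vision.camera(name): name is "side" or "top"; returns (picture, depth): 480x640x3 uint8, red, green, blue; 480x640 float32, m along the optical axis (not along the pixel's ray), 0 where there is no reading.
- vision.camera_params(name): a dict with "fov_y" (degrees; the focal length in pixels is half the picture's height over the tangent of half this angle, whatever the lens; pixels are square), "cx", "cy" (the principal point, pixels), "k1" (the pictures are not rectified: a ray, as slopes to the right and down, at radius r is drawn at 1 + k1 r^2 times it, then the intrinsics apply), "origin" and "attitude" of the camera in the world. Camera axes: x right, y up, looking along -z (the intrinsics and any distortion apply to the point x, -y, -z); pixel columns grow to the right and rows downward; lengths in m; the calibration is good to about 2 mm. A picture is of the moment at which its call begins. camera_params takes no time and is no camera call.
- ticket.hand_in(): hands the job in, once; it reports no verdict.
The state is a dict: "time_s": time; "qpos": joint angles; "joint_vel": joint speeds; "tau": joint torques, N m; "ee_pos": TCP position; "eef_rot": TCP orientation; "force": force on the tool from outside, world axes, zero at the start; "moment": the same for the moment, N m; "grip_width": finger opening in m.
Only numpy, scipy, OpenCV 4.12 (cv2) and the standard library are available. Lean on these libraries where they do the work, as an engineer would, in place of code of your own. Each camera call takes 0.05 s, during which the arm holds its last target.

### The job

Lock the printing frame on the board: press the bar of the spring safety catch down with one fingertip and keep it down while the other fingertip pushes the bolt by its upright thumb plate fully home through the keeper, then let the catch spring back up and take the hand away. Nothing is to be gripped or picked up; leave the tin, stamp, paper folder, ink jar and everything else on the board and bench where it is.

Things in the scene. Friction and masses are not known exactly. Their poses are not given: they have to be found in the camera images.
- jig: Printing board fixed to the bench: plywood 280 (its x) x 380 (its y) x 22 mm, with a closed dark wooden frame and clear pane, 22 mm high, on its far half. Origin: centre of its underside, on the bench; z up. Yaw varies. The lock is on its near strip (-x side). Apart from catch bar and thumb plate, all of the lock and its keeper is 44 mm or less above the bench.
- bolt (a joint): Slide of the bolt along the board's +y, 0 to 0.042 m (end stop); starts at 0 to 0.005, fully home from 0.038. Friction about 2.5 N. A tooth on the catch blocks it in notches at the start, half way and at the end: the catch must be at least 6 mm down for the bolt to pass, and if let go half way it springs up and blocks again.
- catch (a joint): Vertical press of the spring catch, 0 (up) to 0.009 m (stop). It takes about 4 N to start, 8 N at the stop, and springs back up when let go.
- catch_top (a point): Centre of the top face of the spring catch: flat aluminium bar 30 mm wide (board x), 100 mm long (board y), 5 mm thick, nearest the board's near edge. Its top is 56 mm above the bench when up, 47 mm when fully pressed; the point moves with it. It may be pressed anywhere along its length, and a fingertip may slide along it while pressing.
- bolt_face (a point): Middle of the pushing face (facing board -y; push to board +y) of the bolt's upright steel thumb plate: 34 mm wide (board x), 10 mm thick, lower edge 40, this point 62, top 74 mm above the bench; moves with the bolt. It is 53 mm to board +x of the bar's centre line and, at bolt 0, level in y with the bar's middle. A fingertip at the pressed bar's height meets it.
- keeper (a point): Centre of the steel keeper lug (12 mm thick in board y, 44 mm high above the bench) on the frame, which the bolt's rod enters.
- tin: Bystander: round metal tin, 48 mm across, 35 mm high, on the board's near strip, right (-y) of the lock. Origin: centre of underside.
- stamp: Bystander: turned wooden hand stamp, 40 mm across, 60 mm high, on the board's near strip, left (+y) of the lock. Origin: centre of underside.
- folder: Bystander: flat wooden paper folder, 22 x 150 x 6 mm (long along its y), on the frame's pane. Origin: centre of underside.
- block: Bystander on the bench: wooden printing block 90 x 70 x 25 mm. Origin: centre of underside.
- ink: Bystander: ink jar, 52 mm across, 85 mm high, standing on the frame's pane (its foot 42 mm above the bench). Origin: centre of underside.
- mug: Bystander on the bench: white mug, 76 mm across, 85 mm high, handle at its +y. Origin: centre of underside.

How it is judged:
On the way, in this order (a step that is already met when the one before it is completed fails the run):
1. the catch is pressed down by a finger while the bolt is still back (value of joint catch above 0.0055 m and value of joint bolt below 0.012 m and contact force between the fingers and catch above 1 N), for 0.05 s.
2. the bolt passes half way with the catch held down by a finger (value of joint bolt above 0.021 m and value of joint catch above 0.0045 m and contact force between the fingers and catch above 1 N).
3. the bolt is fully home, the catch still held down by a finger (value of joint bolt above 0.0375 m and value of joint catch above 0.0045 m and contact force between the fingers and catch above 1 N).
At the end, for the whole second after the job is handed in: The bolt is fully home (at least 37.5 of its 42 mm), the catch has sprung back up (within 1.5 mm), and no bystander has moved by 20 mm or more; all are at rest (value of joint bolt above 0.0375 m and value of joint catch below 0.0015 m and distance of each of tin, stamp, folder, block, ink, mug from where it was at the start of the episode below 0.02 m and linear speed of each of tin, stamp, folder, block, ink, mug below 0.02 m/s); the robot touches nothing.
It fails at once if the catch is let up (pressed less than 3 mm) while the bolt is between its two ends (value of joint bolt between 0.012 and 0.034 m and value of joint catch below 0.003 m).
It fails at once if a bystander is lifted, carried or pushed 20 mm or more from its place (distance of any of tin, stamp, folder, block, ink, mug from where it was at the start of the episode above 0.02 m).
It also fails if it takes over 38 s, if anything falls off the work surface, if the arm or the gripper's body presses on something with over 40 N, if the wrist force passes 120 N, or if a joint passes its speed limit or range.

## Working session

There is one attempt and no reset: what is moved stays moved. The work goes in short steps, Python scripts to look and compute and a tool call to move; the robot and the scene stay as the last step left them, time stands still between calls to the robot, and variables do not carry over. Pictures are saved under pics/ and viewed, and the job is handed in when it is done.

Besides the shell and the picture viewer there is one more tool, called after "Emit:" by a JSON object that holds its "method" and its "body". step_arm: Moves the arm, as the interface text tells. Its arguments: {"type":"object","properties":{"steps":{"type":"array"},"grip_force":{"type":"number"}},"required":["steps"]}

```bash
ls; mkdir -p pics; cat > h.py <<'E'
import numpy as np,cv2
from station import ctrl,vision,ticket
from scipy.spatial.transform import Rotation as R
def K(p):
    f=240/np.tan(np.radians(p['fov_y'])/2); return np.array([[f,0,p['cx']],[0,f,p['cy']],[0,0,1.]])
def rot(p):
    a=np.array(p['attitude'])
    return a if a.shape==(3,3) else (R.from_euler('xyz',a).as_matrix() if a.size==3 else None)
def ray(p,uv):
    uv=np.array(uv,float).reshape(-1,1,2)
    s=cv2.undistortPoints(uv,K(p),np.array([p['k1'],0,0,0,0.])).reshape(-1,2)
    return np.c_[s[:,0],-s[:,1],-np.ones(len(s))]@rot(p).T
def onz(p,uv,z):
    d=ray(p,uv);o=np.array(p['origin']); return o+d*((z-o[2])/d[:,2])[:,None]
def proj(p,X):
    c=(np.array(X,float).reshape(-1,3)-p['origin'])@rot(p); c=c*[1,-1,-1]
    return cv2.projectPoints(c.reshape(-1,1,3),np.zeros(3),np.zeros(3),K(p),np.array([p['k1'],0,0,0,0.]))[0].reshape(-1,2)
E
python3 - <<'E'
from h import *
for n in('side','top'):
    im,d=vision.camera(n); cv2.imwrite(f'pics/{n}0.png',im[:,:,::-1]); np.save(f'pics/{n}0.npy',d); print(n,vision.camera_params(n))
print(ctrl.get_obs())
E
```

```text
pics
side {'fov_y': 45.67615275425554, 'cx': 329.07704195382166, 'cy': 238.93027336468737, 'k1': 0.02665133091125821, 'origin': array([ 0.09186934, -1.08405316,  1.19952189]), 'attitude': array([ 0.81690669, -0.01824172, -0.42324062])}
top {'fov_y': 47.39810077600613, 'cx': 317.89841024740025, 'cy': 234.9119797693005, 'k1': -0.07828821407976738, 'origin': array([ 0.38129134, -0.01234534,  1.37266402]), 'attitude': array([ 0.18651716,  0.01320985, -1.59404441])}
{'time_s': 0.1, 'qpos': array([-1.28257025e+00,  3.00432434e-01,  1.52149371e+00, -1.32273532e-05,
        1.32072263e+00, -6.66051473e-02]), 'joint_vel': array([ 0.00070406, -0.00100307, -0.00399837,  0.00082094, -0.00113097,
       -0.00112622]), 'tau': array([ 3.18633749e-03, -5.32642508e+01, -3.53284121e+01,  7.10403803e-02,
        2.35024269e-02, -4.20658921e-05]), 'ee_pos': array([ 0.19100086, -0.51547923,  0.16654453]), 'eef_rot': array([-3.14053802e+00, -5.75072366e-05,  3.54834475e-01]), 'force': array([ 0.29818673, -0.5758568 , -0.28556382]), 'moment': array([-0.02112323,  0.02287726, -0.00728954]), 'grip_width': 0.09406632994059357}
```

View pics/side0.png

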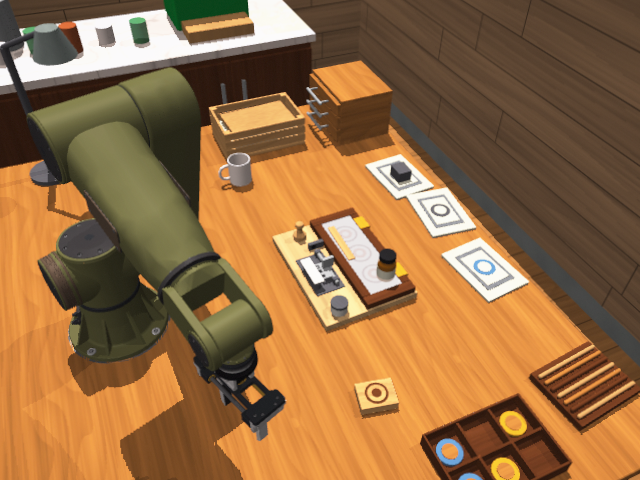

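View pics/top0.png

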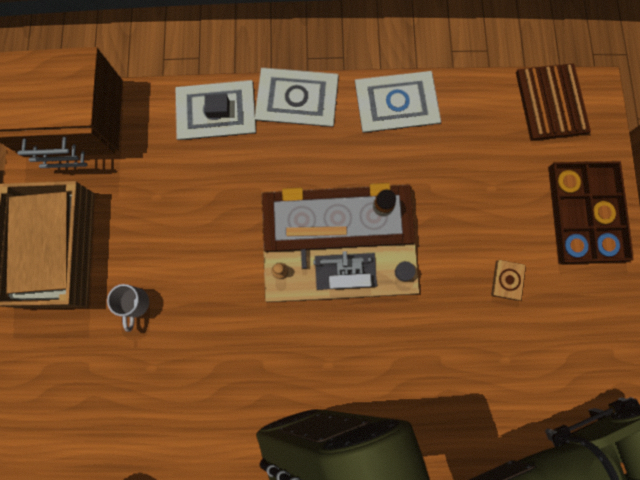

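```bash
python3 - <<'E'
from h import *
a=cv2.imread('pics/top0.png')[235:310,255:430]; cv2.imwrite('pics/tc.png',cv2.resize(a,None,fx=4.5,fy=4.5,interpolation=cv2.INTER_CUBIC))
a=cv2.imread('pics/side0.png')[205:330,265:420]; cv2.imwrite('pics/sc.png',cv2.resize(a,None,fx=4.5,fy=4.5,interpolation=cv2.INTER_CUBIC))
E
```

```text
(no output)
```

View pics/tc.png

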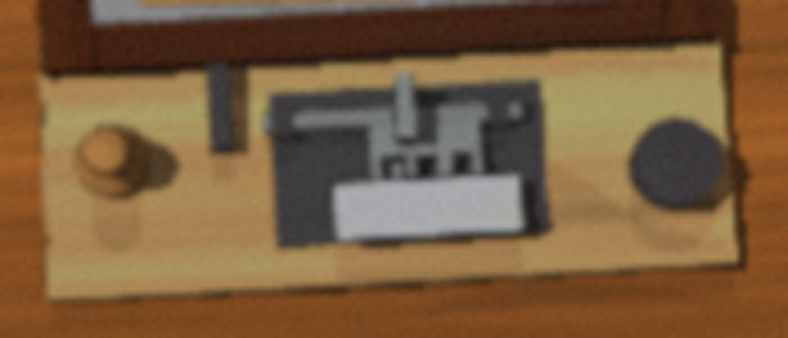

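View pics/sc.png

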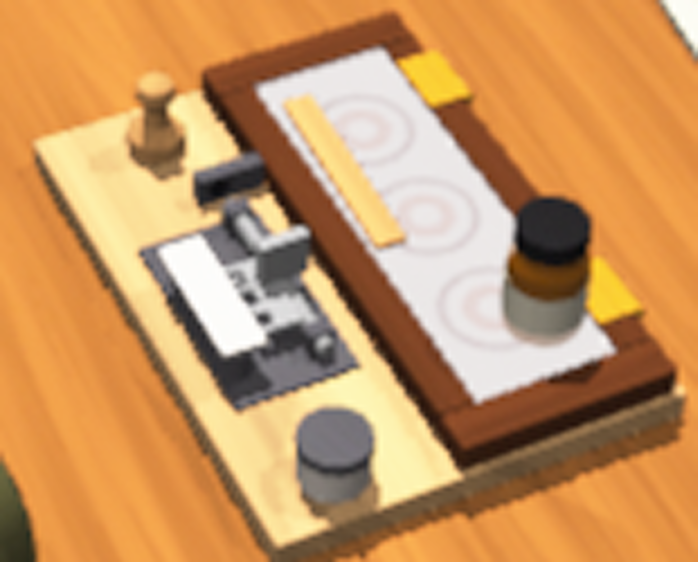

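```bash
python3 - <<'E'
from h import *
p=vision.camera_params('top');s=vision.camera_params('side')
t=lambda L:np.array(L)/4.5+[255,235]-.4
u=lambda L:np.array(L)/4.5+[265,205]-.4
def show(n,X):
    print(n,X.round(4).tolist(),X.mean(0).round(4))
B=onz(p,t([(333,185),(522,174),(526,228),(338,240)]),.056);show('bar top',B)
print(np.degrees(np.arctan2(*(B[0]-B[1])[[1,0]])),np.linalg.norm(B[0]-B[1]),np.linalg.norm(B[1]-B[2]))
C=onz(s,u([(158,250),(195,235),(268,338),(222,356)]),.056);show('bar side',C)
show('board',onz(p,t([(42,75),(48,299),(740,265),(722,40)]),.022))
show('plate top',onz(p,t([(396,73),(411,73),(416,138),(397,138)]),.074))
show('plate side',onz(s,u([(258,243),(300,225),(311,234),(262,253)]),.074))
show('tin top',onz(p,t([(677,163)]),.057));show('stamp',onz(p,t([(104,150)]),.082))
d=np.load('pics/top0.npy');
E
```

```text
bar top [[0.5291, -0.0243, 0.056], [0.5325, -0.126, 0.056], [0.5034, -0.1269, 0.056], [0.4995, -0.0261, 0.056]] [ 0.5161 -0.0758  0.056 ]
91.88892698510723 0.1017535985049441 0.02911420670318692
bar side [[0.4993, -0.0291, 0.056], [0.5257, -0.0259, 0.056], [0.5322, -0.1246, 0.056], [0.5009, -0.1271, 0.056]] [ 0.5145 -0.0767  0.056 ]
board [[0.5983, 0.1357, 0.022], [0.474, 0.1332, 0.022], [0.4831, -0.2465, 0.022], [0.6084, -0.2434, 0.022]] [ 0.541  -0.0553  0.022 ]
plate top [[0.5863, -0.0593, 0.074], [0.5861, -0.0673, 0.074], [0.5511, -0.0689, 0.074], [0.5513, -0.0588, 0.074]] [ 0.5687 -0.0636  0.074 ]
plate side [[0.5519, -0.0644, 0.074], [0.5823, -0.0602, 0.074], [0.5853, -0.0702, 0.074], [0.5507, -0.0733, 0.074]] [ 0.5676 -0.067   0.074 ]
tin top [[0.5361, -0.2095, 0.057]] [ 0.5361 -0.2095  0.057 ]
stamp [[0.5477, 0.0965, 0.082]] [0.5477 0.0965 0.082 ]
```

```bash
cat > plan.py <<'E'
import sys
from h import *
# goal x y z yaw(deg) nrows
x,y,z,yaw,n=map(float,sys.argv[1:6]);n=int(n)
o=ctrl.get_obs();P=np.array(o['ee_pos']);r=R.from_euler('xyz',o['eef_rot'])
g=R.from_euler('xyz',[np.pi,0,np.radians(yaw)])
rv=(r.inv()*g).as_rotvec()
G=np.array([x,y,z])
for i in range(n):
    a=r*R.from_rotvec(rv*i/n)
    print((a.inv().apply((G-P)/n)*1000).round(1),np.degrees(rv/n).round(2))
print(o['time_s'],P.round(4),np.degrees(o['eef_rot']).round(2),o['force'].round(2),o['grip_width'],o['qpos'].round(2))
E
python3 plan.py .5425 -.093 .15 91.6 17
```

```text
[ 28.  -16.1   1. ] [-0.   -0.   -4.19]
[ 29.1 -14.    1. ] [-0.   -0.   -4.19]
[ 30.1 -11.9   1. ] [-0.   -0.   -4.19]
[30.9 -9.6  1. ] [-0.   -0.   -4.19]
[31.5 -7.3  1. ] [-0.   -0.   -4.19]
[31.9 -5.   1. ] [-0.   -0.   -4.19]
[32.2 -2.7  1. ] [-0.   -0.   -4.19]
[32.3 -0.3  1. ] [-0.   -0.   -4.19]
[32.3  2.   1. ] [-0.   -0.   -4.19]
[32.   4.4  1. ] [-0.   -0.   -4.19]
[31.6  6.7  1. ] [-0.   -0.   -4.19]
[31.  9.  1.] [-0.   -0.   -4.19]
[30.3 11.3  1. ] [-0.   -0.   -4.19]
[29.4 13.5  1. ] [-0.   -0.   -4.19]
[28.3 15.6  1. ] [-0.   -0.   -4.19]
[27.1 17.6  1. ] [-0.   -0.   -4.19]
[25.8 19.5  1. ] [-0.   -0.   -4.19]
0.1 [ 0.191  -0.5155  0.1665] [-179.94   -0.     20.33] [ 0.3  -0.58 -0.29] 0.09406632994059357 [-1.28  0.3   1.52 -0.    1.32 -0.07]
```

Emit:
{"method": "step_arm", "body": {"steps": [{"x": 0.028,"y": -0.016,"az": -4.2,"claw": 0.041},{"x": 0.029,"y": -0.014,"az": -4.2,"claw": 0.041},{"x": 0.03,"y": -0.012,"az": -4.2,"claw": 0.041},{"x": 0.031,"y": -0.01,"az": -4.2,"claw": 0.041},{"x": 0.0315,"y": -0.007,"az": -4.2,"claw": 0.041}]}}

```text
validation failed for argument at $.st...
```

```bash
python3 plan.py .5425 -.093 .15 91.6 14
```

```text
[ 34.  -19.6   1.2] [-0.   -0.   -5.09]
[ 35.6 -16.5   1.2] [-0.   -0.   -5.09]
[ 37.  -13.2   1.2] [-0.   -0.   -5.09]
[38.  -9.9  1.2] [-0.   -0.   -5.09]
[38.7 -6.5  1.2] [-0.   -0.   -5.09]
[39.1 -3.   1.2] [-0.   -0.   -5.09]
[39.3  0.4  1.2] [-0.   -0.   -5.09]
[39.1  3.9  1.2] [-0.   -0.   -5.09]
[38.6  7.4  1.2] [-0.   -0.   -5.09]
[37.8 10.8  1.2] [-0.   -0.   -5.09]
[36.6 14.1  1.2] [-0.   -0.   -5.09]
[35.3 17.3  1.2] [-0.   -0.   -5.09]
[33.6 20.3  1.2] [-0.   -0.   -5.09]
[31.6 23.2  1.2] [-0.   -0.   -5.09]
0.1 [ 0.191  -0.5155  0.1665] [-179.94   -0.     20.33] [ 0.3  -0.58 -0.29] 0.09406632994059357 [-1.28  0.3   1.52 -0.    1.32 -0.07]
```

Emit:
{"method": "step_arm", "body": {"steps": [{"x": 0.028,"y": -0.016,"z": 0,"ax": 0,"ay": 0,"az": -4.2,"claw": 0.041}]}}

```text
time_s: 0.18
ee_pos: [0.2097, -0.4925, 0.1659]
eef_rot: [-3.14, 0.0, 0.424]
force: [0.3, 0.2, -0.7]
grip_width: 0.0902
```

Emit:
{"method": "step_arm", "body": {"steps": [{"x": 0.03,"y": -0.014,"z": 0,"ax": 0,"ay": 0,"az": -4.5,"claw": 0.041},{"x": 0.031,"y": -0.012,"z": 0,"ax": 0,"ay": 0,"az": -4.5,"claw": 0.041},{"x": 0.032,"y": -0.01,"z": 0,"ax": 0,"ay": 0,"az": -4.5,"claw": 0.041},{"x": 0.033,"y": -0.008,"z": 0,"ax": 0,"ay": 0,"az": -4.5,"claw": 0.041},{"x": 0.033,"y": -0.006,"z": 0,"ax": 0,"ay": 0,"az": -4.5,"claw": 0.041}]}}

```text
time_s: 0.6
ee_pos: [0.3166, -0.3568, 0.1639]
eef_rot: [-3.136, -0.002, 0.83]
force: [1.4, -1.4, -0.4]
grip_width: 0.0575
```

Emit:
{"method": "step_arm", "body": {"steps": [{"x": 0.034,"y": -0.004,"z": 0,"ax": 0,"ay": 0,"az": -4.5,"claw": 0.041},{"x": 0.034,"y": -0.002,"z": 0,"ax": 0,"ay": 0,"az": -4.5,"claw": 0.041},{"x": 0.034,"y": 0.001,"z": 0,"ax": 0,"ay": 0,"az": -4.5,"claw": 0.041},{"x": 0.034,"y": 0.004,"z": 0,"ax": 0,"ay": 0,"az": -4.5,"claw": 0.041},{"x": 0.034,"y": 0.006,"z": 0,"ax": 0,"ay": 0,"az": -4.5,"claw": 0.041}]}}

```text
time_s: 1.02
ee_pos: [0.4167, -0.2081, 0.1635]
eef_rot: [-3.136, -0.004, 1.242]
force: [0.7, -0.1, -0.8]
grip_width: 0.0408
```

```bash
python3 plan.py .5425 -.093 .15 91.6 7
```

```text
[21.4 11.7  2. ] [-0.04 -0.04 -2.92]
[20.7 12.8  1.9] [-0.04 -0.04 -2.92]
[20.1 13.8  1.9] [-0.04 -0.04 -2.92]
[19.3 14.8  1.9] [-0.04 -0.04 -2.92]
[18.5 15.8  1.9] [-0.04 -0.04 -2.92]
[17.7 16.7  1.9] [-0.04 -0.04 -2.92]
[16.8 17.6  1.9] [-0.04 -0.04 -2.92]
1.0167 [ 0.4167 -0.2081  0.1635] [-179.68   -0.23   71.17] [ 0.71 -0.14 -0.76] 0.040830962090294264 [-0.54  0.12  1.75  0.    1.28 -0.22]
```

Emit:
{"method": "step_arm", "body": {"steps": [{"x": 0.024,"y": 0.013,"z": 0.002,"ax": 0,"ay": 0,"az": -3.2,"claw": 0.041},{"x": 0.023,"y": 0.014,"z": 0.002,"ax": 0,"ay": 0,"az": -3.2,"claw": 0.041},{"x": 0.022,"y": 0.015,"z": 0.002,"ax": 0,"ay": 0,"az": -3.2,"claw": 0.041},{"x": 0.021,"y": 0.016,"z": 0.002,"ax": 0,"ay": 0,"az": -3.2,"claw": 0.041},{"x": 0.02,"y": 0.017,"z": 0.002,"ax": 0,"ay": 0,"az": -3.2,"claw": 0.041}]}}

```text
time_s: 1.43
ee_pos: [0.5169, -0.1075, 0.1531]
eef_rot: [-3.137, -0.006, 1.54]
force: [0.2, 0.3, 0.3]
grip_width: 0.0411
```

```bash
python3 plan.py .5425 -.093 .12 91.6 4
```

```text
[3.8 6.3 8.3] [-0.07 -0.09 -0.84]
[3.7 6.4 8.3] [-0.07 -0.09 -0.84]
[3.6 6.4 8.3] [-0.07 -0.09 -0.84]
[3.5 6.5 8.3] [-0.07 -0.09 -0.84]
1.4333 [ 0.5169 -0.1075  0.1531] [-179.72   -0.33   88.26] [0.16 0.32 0.29] 0.04110022817899202 [-0.28  0.27  1.6   0.    1.28 -0.25]
```

Emit:
{"method": "step_arm", "body": {"steps": [{"x": 0.005,"y": 0.009,"z": 0.01,"ax": 0,"ay": -0.1,"az": -1,"claw": 0.041},{"x": 0.004,"y": 0.008,"z": 0.01,"ax": 0,"ay": -0.1,"az": -1,"claw": 0.041},{"x": 0.004,"y": 0.007,"z": 0.01,"ax": 0,"ay": -0.1,"az": -1,"claw": 0.041},{"x": 0.0,"y": 0.0,"z": 0.004,"ax": 0,"ay": 0,"az": 0,"claw": 0.041}]}}

```text
time_s: 1.77
ee_pos: [0.5443, -0.0895, 0.1165]
eef_rot: [-3.136, -0.001, 1.605]
force: [0.2, 0.5, -0.3]
grip_width: 0.0415
```

```bash
python3 plan.py .5425 -.093 .075 91.6 4
```

```text
[-0.9 -0.4 10.4] [-0.08 -0.02  0.09]
[-0.9 -0.4 10.4] [-0.08 -0.02  0.09]
[-0.9 -0.4 10.4] [-0.08 -0.02  0.09]
[-0.9 -0.5 10.4] [-0.08 -0.02  0.09]
1.7667 [ 0.5443 -0.0895  0.1165] [-1.797e+02 -8.000e-02  9.194e+01] [ 0.21  0.46 -0.3 ] 0.0414750728066861 [-0.23  0.35  1.57 -0.    1.22 -0.26]
```

Emit:
{"method": "step_arm", "body": {"steps": [{"x": -0.002,"y": -0.001,"z": 0.01,"ax": -0.1,"ay": 0,"az": 0.2,"claw": 0.041},{"x": -0.002,"y": -0.001,"z": 0.01,"ax": -0.1,"ay": 0,"az": 0.1,"claw": 0.041},{"x": 0,"y": 0.0,"z": 0.01,"ax": -0.1,"ay": 0,"az": 0,"claw": 0.041},{"x": 0.0,"y": 0.0,"z": 0.005,"ax": 0,"ay": 0,"az": 0,"claw": 0.041},{"x": 0.0,"y": 0.0,"z": 0,"ax": 0,"ay": 0,"az": 0,"claw": 0.041}]}}

```text
time_s: 2.18
ee_pos: [0.5396, -0.0957, 0.0769]
eef_rot: [-3.139, -0.002, 1.595]
force: [0.0, 0.1, -0.4]
grip_width: 0.0408
```

```bash
python3 plan.py .5425 -.093 .075 91.6 1
python3 - <<'E'
from h import *
im,d=vision.camera('side'); np.save('pics/s1.npy',d)
cv2.imwrite('pics/s1.png',cv2.resize(im[180:330,245:420,::-1],None,fx=4,fy=4,interpolation=cv2.INTER_CUBIC))
im,d=vision.camera('top')
cv2.imwrite('pics/t1.png',cv2.resize(im[200:340,255:430,::-1],None,fx=4,fy=4,interpolation=cv2.INTER_CUBIC))
E
```

```text
[2.6 2.9 1.9] [-0.13 -0.11 -0.23]
2.1833 [ 0.5396 -0.0957  0.0769] [-1.7987e+02 -1.1000e-01  9.1370e+01] [ 0.    0.05 -0.39] 0.04077873742258417 [-0.24  0.39  1.62  0.    1.13 -0.27]
```

View pics/s1.png

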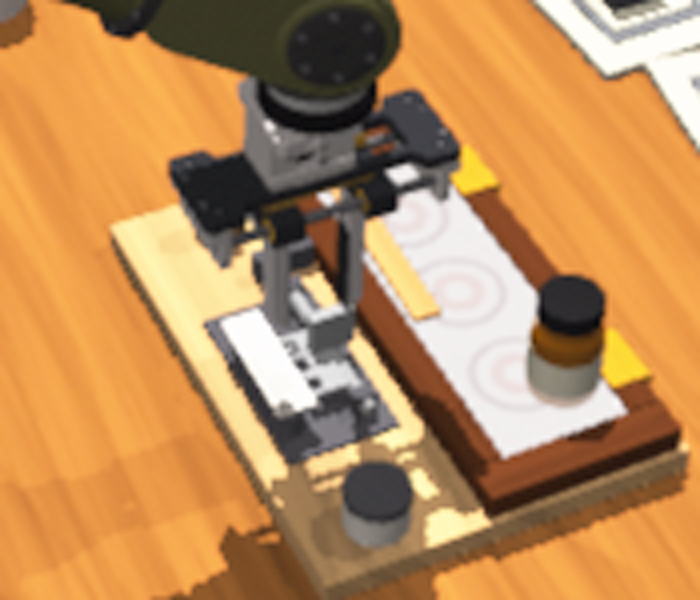

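View pics/t1.png

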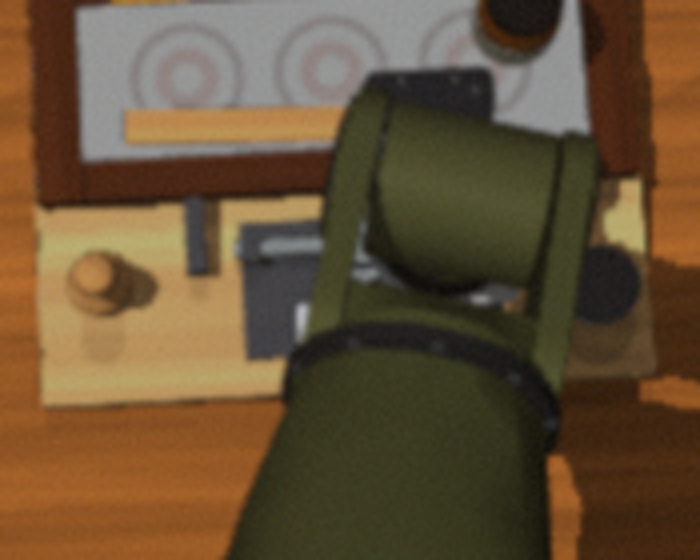

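```bash
python3 - <<'E'
from h import *
s=vision.camera_params('side');o=ctrl.get_obs();P=np.array(o['ee_pos']);r=R.from_euler('xyz',o['eef_rot'])
q=lambda X:((proj(s,X)-[245,180]+.4)*4).round()
for y in(-.0267,.0267):
    print(q([P+r.apply([dx,y,0]) for dx in(-.008,0,.008)]).tolist())
print('plate',q([[.5685,-.070,.074],[.5685,-.070,.062],[.5155,-.076,.056]]).tolist())
d=np.load('pics/s1.npy');k=rot(s)
for uv in[(285,318),(276,250),(350,290),(352,250),(325,335),(310,300),(255,350)]:
    u=np.array(uv)/4+[245,180]-.4; z=d[int(round(u[1])),int(round(u[0]))]
    print(uv,z,(s['origin']+ray(s,[u])*z).round(4))
E
```

```text
[[282.0, 366.0], [277.0, 358.0], [272.0, 350.0]]
[[352.0, 342.0], [347.0, 335.0], [342.0, 327.0]]
plate [[334.0, 315.0], [334.0, 327.0], [268.0, 360.0]]
(285, 318) 1.5159116 [[ 0.5165 -0.1035  0.1223]]
(276, 250) 1.4656873 [[ 0.5089 -0.1061  0.1898]]
(350, 290) 1.5209919 [[ 0.5625 -0.1063  0.1331]]
(352, 250) 1.4957289 [[ 0.5629 -0.1065  0.17  ]]
(325, 335) 1.5926646 [[ 0.5603 -0.0728  0.0596]]
(310, 300) 1.6488032 [[ 0.5737 -0.0168  0.0377]]
(255, 350) 1.5931473 [[ 0.513  -0.059   0.0508]]
```

```bash
python3 - <<'E'
from h import *
im,d=vision.camera('side'); np.save('pics/s1.npy',d)
cv2.imwrite('pics/s2.png',cv2.resize(im[220:300,285:355,::-1],None,fx=7.5,fy=7.5,interpolation=cv2.INTER_NEAREST))
c=d[220:300,285:355];c=np.clip((c-1.45)/.25*255,0,255).astype(np.uint8)
cv2.imwrite('pics/d2.png',cv2.resize(cv2.applyColorMap(c,cv2.COLORMAP_JET),None,fx=7.5,fy=7.5,interpolation=cv2.INTER_NEAREST))
E
```

```text
(no output)
```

View pics/s2.png

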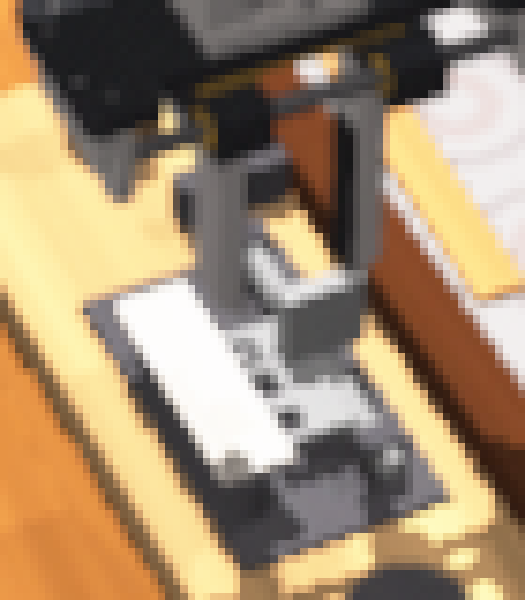

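View pics/d2.png

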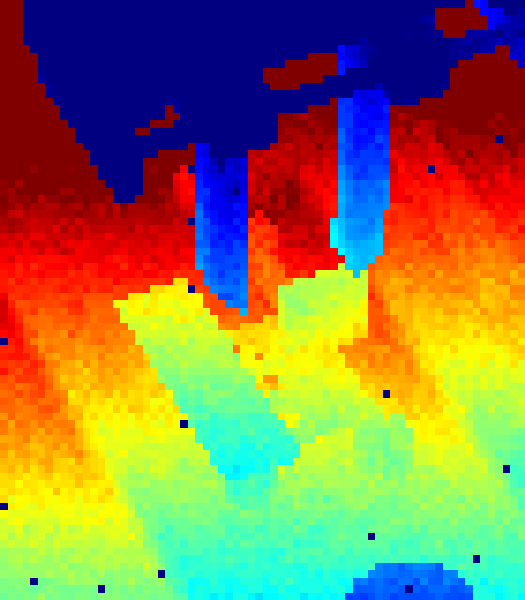

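```bash
python3 - <<'E'
from h import *
s=vision.camera_params('side')
d=np.load('pics/s1.npy')
for uv in[(225,280),(225,300),(240,305),(358,255),(358,268),(345,240),(220,200),(365,150),(320,300),(320,340),(170,310),(250,440)]:
    a=int(285+uv[0]/7.5);b=int(220+uv[1]/7.5);z=d[b,a]
    print(uv,(a,b),(s['origin']+ray(s,[(a,b)])*z).round(4))
im=cv2.imread('pics/side0.png');cv2.imwrite('pics/g0.png',cv2.resize(im[340:450,190:300],None,fx=5,fy=5,interpolation=cv2.INTER_NEAREST))
im=cv2.imread('pics/top0.png');cv2.imwrite('pics/g0t.png',cv2.resize(im[380:480,480:640],None,fx=5,fy=5,interpolation=cv2.INTER_NEAREST))
E
```

```text
(225, 280) (315, 257) [[ 0.5131 -0.1058  0.1337]]
(225, 300) (315, 260) [[ 0.513  -0.106   0.1226]]
(240, 305) (317, 260) [[ 0.5169 -0.1104  0.1252]]
(358, 255) (332, 254) [[ 0.5636 -0.1038  0.1233]]
(358, 268) (332, 255) [[ 0.5628 -0.1057  0.1215]]
(345, 240) (331, 252) [[ 0.5619 -0.1008  0.1288]]
(220, 200) (314, 246) [[ 0.5107 -0.1045  0.1738]]
(365, 150) (333, 240) [[ 0.5653 -0.1036  0.1742]]
(320, 300) (327, 260) [[ 0.5655 -0.0688  0.0671]]
(320, 340) (327, 265) [[ 0.5663 -0.0677  0.0458]]
(170, 310) (307, 261) [[ 0.5181 -0.037   0.0525]]
(250, 440) (318, 278) [[ 0.5193 -0.1123  0.0562]]
```

View pics/g0.png

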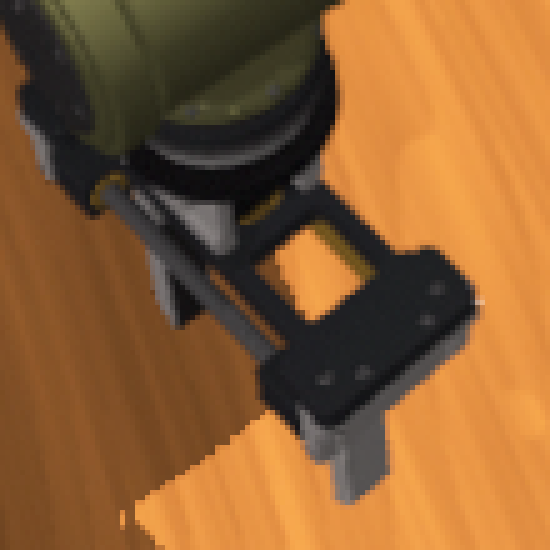

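```bash
python3 - <<'E'
from h import *
s=vision.camera_params('side')
d0=np.load('pics/side0.npy');d=np.load('pics/s1.npy')
for g in[(345,490),(370,480),(355,440)]:
    a=int(190+g[0]/5);b=int(340+g[1]/5);print((a,b),(s['origin']+ray(s,[(a,b)])*d0[b,a]).round(4))
for uv in[(225,135),(240,145),(120,190),(125,160),(400,90),(420,60)]:
    a=int(285+uv[0]/7.5);b=int(220+uv[1]/7.5);z=d[b,a]
    print(uv,(a,b),(s['origin']+ray(s,[(a,b)])*z).round(4))
# if tips at start were at z .1665
o=ctrl.get_obs();r=R.from_euler('xyz',[np.pi,0,.3548])
P=np.array([.191,-.5155,.1665])
print(proj(s,[P+r.apply([dx,y,0]) for y in(-.0535,.0535) for dx in(-.008,.008)]).round(1).tolist())
E
```

```text
(259, 438) [[ 0.2011 -0.5759  0.226 ]]
(264, 436) [[ 0.2115 -0.5721  0.2185]]
(261, 428) [[ 0.2077 -0.5727  0.2515]]
(225, 135) (315, 238) [[ 0.503  -0.1288  0.226 ]]
(240, 145) (317, 239) [[ 0.5082 -0.1296  0.2213]]
(120, 190) (301, 245) [[ 0.4639 -0.1321  0.2194]]
(125, 160) (301, 241) [[ 0.4636 -0.1334  0.2343]]
(400, 90) (338, 232) [[ 0.5684 -0.1251  0.2197]]
(420, 60) (341, 228) [[ 0.5737 -0.1306  0.236 ]]
[[225.8, 412.9], [232.3, 407.8], [260.2, 449.9], [266.8, 444.3]]
```

Side view: the fingertips appear at crop (238,312) and (358,275). That triangulates to z≈0.12, while the reported TCP z is 0.077. The two disagree by about 40 mm in height but agree in xy, so I'll descend guarded on force and cameras.

Emit:
{"method": "step_arm", "body": {"steps": [{"x": 0.0,"y": 0.003,"z": 0.004,"ax": -0.1,"ay": -0.1,"az": -0.2,"claw": 0.041},{"x": 0.0,"y": 0.0,"z": 0.005,"ax": 0,"ay": 0,"az": 0,"claw": 0.041},{"x": 0.0,"y": 0.0,"z": 0.003,"ax": 0,"ay": 0,"az": 0,"claw": 0.041},{"x": 0.0,"y": 0.0,"z": 0,"ax": 0,"ay": 0,"az": 0,"claw": 0.041}]}}

```text
time_s: 2.67
ee_pos: [0.5449, -0.0958, 0.0671]
eef_rot: [3.137, 0.002, 1.599]
force: [-0.7, -0.6, -0.7]
grip_width: 0.041
```

```bash
python3 plan.py .5425 -.095 .06 91.6 1
python3 - <<'E'
from h import *
im,d=vision.camera('side'); np.save('pics/s3.npy',d)
cv2.imwrite('pics/s3.png',cv2.resize(im[220:300,285:355,::-1],None,fx=7.5,fy=7.5,interpolation=cv2.INTER_NEAREST))
s=vision.camera_params('side')
for a in (313,314,315,316,330,331,332,333):
    col=[]
    for b in range(250,275):
        X=(s['origin']+ray(s,[(a,b)])*d[b,a])[0]
        if -.125<X[1]<-.088 and X[2]>.058: col.append((b,*X.round(3)))
    print(a,col[-1] if col else None)
E
```

```text
[ 0.9 -2.4  7. ] [0.28 0.09 0.02]
2.6667 [ 0.5449 -0.0958  0.0671] [1.7972e+02 9.0000e-02 9.1620e+01] [-0.69 -0.55 -0.68] 0.04102931658999622 [-0.24  0.41  1.62 -0.    1.11 -0.27]
313 (273, np.float64(0.513), np.float64(-0.093), np.float64(0.06))
314 (260, np.float64(0.514), np.float64(-0.098), np.float64(0.115))
315 (261, np.float64(0.515), np.float64(-0.101), np.float64(0.114))
316 (272, np.float64(0.522), np.float64(-0.091), np.float64(0.058))
330 None
331 (255, np.float64(0.566), np.float64(-0.092), np.float64(0.108))
332 (257, np.float64(0.567), np.float64(-0.098), np.float64(0.105))
333 (258, np.float64(0.566), np.float64(-0.105), np.float64(0.108))
```

View pics/s3.png

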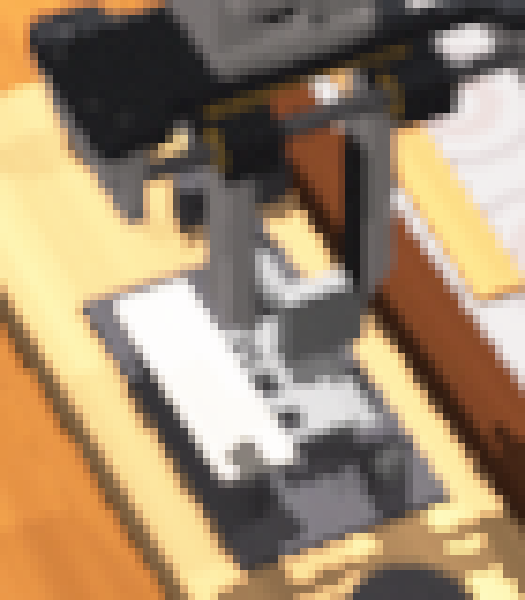

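Emit:
{"method": "step_arm", "body": {"steps": [{"x": 0.0,"y": -0.002,"z": 0.003,"ax": 0.2,"ay": 0.1,"az": 0,"claw": 0.041},{"x": 0.0,"y": 0.0,"z": 0.003,"ax": 0,"ay": 0,"az": 0,"claw": 0.041},{"x": 0.0,"y": 0.0,"z": 0.002,"ax": 0,"ay": 0,"az": 0,"claw": 0.041}]}}

```text
time_s: 2.97
ee_pos: [0.5431, -0.0959, 0.0591]
eef_rot: [3.14, -0.0, 1.599]
force: [0.6, 0.1, -0.9]
grip_width: 0.0409
```

Emit:
{"method": "step_arm", "body": {"steps": [{"x": 0.0,"y": 0,"z": 0.002,"ax": 0,"ay": 0,"az": 0,"claw": 0.041},{"x": 0.0,"y": 0.0,"z": 0.002,"ax": 0,"ay": 0,"az": 0,"claw": 0.041},{"x": 0.0,"y": 0.0,"z": 0.001,"ax": 0,"ay": 0,"az": 0,"claw": 0.041}]}}

```text
time_s: 3.22
ee_pos: [0.5429, -0.0959, 0.0533]
eef_rot: [3.14, -0.0, 1.599]
force: [0.1, 0.4, -0.6]
grip_width: 0.0411
```

No contact at reported z=0.053, which agrees with the cameras that the fingers are higher than reported. I'll go on down, guarded.

Emit:
{"method": "step_arm", "body": {"steps": [{"x": 0.0,"y": 0,"z": 0.005,"ax": 0,"ay": 0,"az": 0,"claw": 0.041},{"x": 0.0,"y": 0.0,"z": 0.005,"ax": 0,"ay": 0,"az": 0,"claw": 0.041},{"x": 0.0,"y": 0.0,"z": 0.004,"ax": 0,"ay": 0,"az": 0,"claw": 0.041}]}}

```text
time_s: 3.47
ee_pos: [0.5433, -0.0959, 0.0386]
eef_rot: [3.139, -0.0, 1.599]
force: [-0.0, 0.3, -0.2]
grip_width: 0.0413
```

Emit:
{"method": "step_arm", "body": {"steps": [{"x": 0.0,"y": 0,"z": 0.004,"ax": 0,"ay": 0,"az": 0,"claw": 0.041},{"x": 0.0,"y": 0.0,"z": 0.004,"ax": 0,"ay": 0,"az": 0,"claw": 0.041},{"x": 0.0,"y": 0.0,"z": 0,"ax": 0,"ay": 0,"az": 0,"claw": 0.041}]}}

```text
time_s: 3.72
ee_pos: [0.5427, -0.0958, 0.0283]
eef_rot: [3.141, -0.001, 1.599]
force: [-0.6, -0.2, -0.5]
grip_width: 0.041
```

```bash
python3 plan.py .5425 -.095 .03 91.6 1
python3 - <<'E'
from h import *
im,d=vision.camera('side'); np.save('pics/s4.npy',d)
cv2.imwrite('pics/s4.png',cv2.resize(im[220:300,285:355,::-1],None,fx=7.5,fy=7.5,interpolation=cv2.INTER_NEAREST))
s=vision.camera_params('side')
for a in (312,313,314,315,316,317,330,331,332,333):
    col=[]
    for b in range(250,280):
        X=(s['origin']+ray(s,[(a,b)])*d[b,a])[0]
        if -.125<X[1]<-.088 and X[2]>.06: col.append((b,*X.round(3)))
    print(a,[float(v) for v in col[-1]] if col else None)
E
```

```text
[ 0.8 -0.1 -1.7] [ 0.05 -0.03  0.02]
3.7167 [ 0.5427 -0.0958  0.0283] [ 1.7995e+02 -3.0000e-02  9.1620e+01] [-0.64 -0.19 -0.49] 0.04096059835490056 [-0.24  0.46  1.65  0.    1.03 -0.27]
312 [268.0, 0.51, -0.092, 0.08]
313 [271.0, 0.515, -0.088, 0.063]
314 [274.0, 0.514, -0.098, 0.06]
315 [272.0, 0.513, -0.107, 0.077]
316 [273.0, 0.515, -0.109, 0.074]
317 [274.0, 0.52, -0.103, 0.063]
330 [265.0, 0.565, -0.09, 0.067]
331 [267.0, 0.565, -0.098, 0.067]
332 [268.0, 0.566, -0.101, 0.066]
333 [268.0, 0.566, -0.108, 0.072]
```

View pics/s4.png

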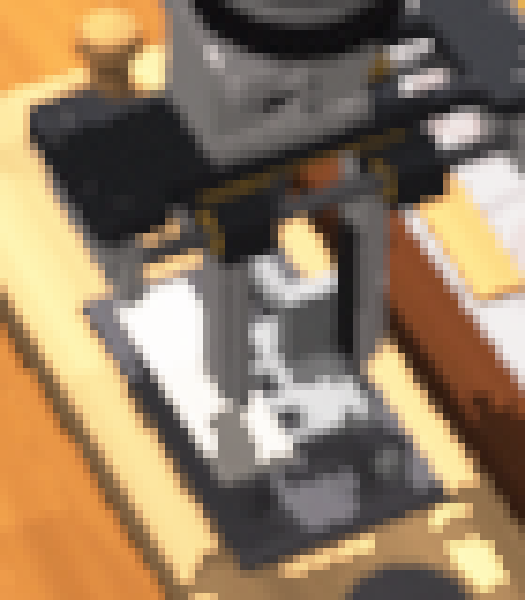

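Emit:
{"method": "step_arm", "body": {"steps": [{"x": 0.0,"y": 0,"z": 0.003,"ax": 0,"ay": 0,"az": 0,"claw": 0.041},{"x": 0.0,"y": 0.0,"z": 0.003,"ax": 0,"ay": 0,"az": 0,"claw": 0.041},{"x": 0.0,"y": 0.0,"z": 0.002,"ax": 0,"ay": 0,"az": 0,"claw": 0.041}]}}

```text
time_s: 4.02
ee_pos: [0.5433, -0.0959, 0.0208]
eef_rot: [3.139, -0.0, 1.599]
force: [-0.4, -0.1, 0.0]
grip_width: 0.0413
```

Emit:
{"method": "step_arm", "body": {"steps": [{"x": 0.0,"y": 0,"z": 0.002,"ax": 0,"ay": 0,"az": 0,"claw": 0.041},{"x": 0.0,"y": 0.0,"z": 0.001,"ax": 0,"ay": 0,"az": 0,"claw": 0.041}]}}

```text
time_s: 4.18
ee_pos: [0.5433, -0.0959, 0.0174]
eef_rot: [3.139, -0.0, 1.599]
force: [-1.1, -0.7, 3.7]
grip_width: 0.0411
```

Emit:
{"method": "step_arm", "body": {"steps": [{"x": 0.0,"y": 0,"z": 0.002,"ax": 0,"ay": 0,"az": 0,"claw": 0.041},{"x": 0.0,"y": 0.0,"z": 0.002,"ax": 0,"ay": 0,"az": 0,"claw": 0.041}]}}

```text
time_s: 4.35
ee_pos: [0.5433, -0.096, 0.0136]
eef_rot: [3.139, 0.0, 1.599]
force: [-3.2, 0.3, 5.7]
grip_width: 0.0409
```

Emit:
{"method": "step_arm", "body": {"steps": [{"x": 0.0,"y": 0,"z": 0.002,"ax": 0,"ay": 0,"az": 0,"claw": 0.041},{"x": 0.0,"y": 0.0,"z": 0.001,"ax": 0,"ay": 0,"az": 0,"claw": 0.041}]}}

```text
time_s: 4.52
ee_pos: [0.5433, -0.096, 0.0107]
eef_rot: [3.139, 0.0, 1.599]
force: [-2.7, 0.3, 6.4]
grip_width: 0.0408
```

Emit:
{"method": "step_arm", "body": {"steps": [{"x": 0.0,"y": 0,"z": 0.001,"ax": 0,"ay": 0,"az": 0,"claw": 0.041},{"x": 0.0,"y": 0.0,"z": 0.0005,"ax": 0,"ay": 0,"az": 0,"claw": 0.041}]}}

```text
time_s: 4.68
ee_pos: [0.5434, -0.096, 0.0096]
eef_rot: [3.139, 0.0, 1.599]
force: [-2.9, 0.8, 6.2]
grip_width: 0.0414
```

```bash
python3 plan.py .5425 -.095 .008 91.6 1
python3 - <<'E'
from h import *
im,d=vision.camera('side')
cv2.imwrite('pics/s5.png',cv2.resize(im[220:300,285:355,::-1],None,fx=7.5,fy=7.5,interpolation=cv2.INTER_NEAREST))
E
```

```text
[ 1.  -0.8  1.6] [0.14 0.01 0.03]
4.6833 [ 0.5434 -0.096   0.0096] [1.7986e+02 1.0000e-02 9.1630e+01] [-2.85  0.79  6.17] 0.04138239781130613 [-0.24  0.48  1.66  0.    0.99 -0.27]
```

View pics/s5.png

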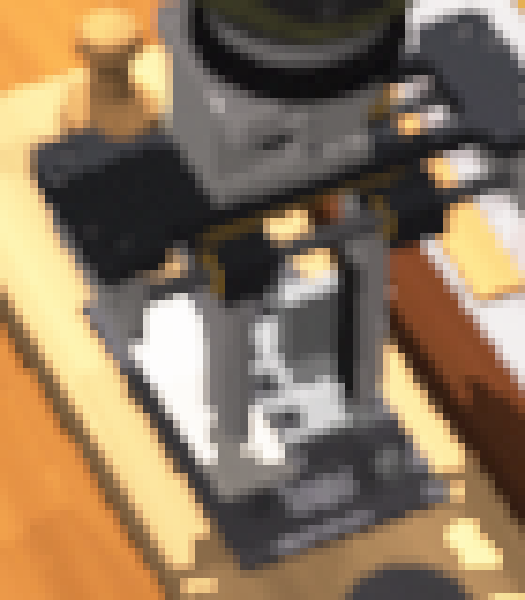

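Emit:
{"method": "step_arm", "body": {"steps": [{"x": 0.002,"y": 0,"z": 0.001,"ax": 0,"ay": 0,"az": 0,"claw": 0.041},{"x": 0.004,"y": 0.0,"z": 0.0005,"ax": 0,"ay": 0,"az": 0,"claw": 0.041}]}}

```text
time_s: 4.9
ee_pos: [0.5441, -0.0918, 0.0092]
eef_rot: [3.137, 0.003, 1.599]
force: [-1.5, -5.8, 7.1]
grip_width: 0.0408
```

Emit:
{"method": "step_arm", "body": {"steps": [{"x": 0.003,"y": 0,"z": 0.0003,"ax": 0,"ay": 0,"az": 0,"claw": 0.041},{"x": 0.003,"y": 0.0,"z": 0.0003,"ax": 0,"ay": 0,"az": 0,"claw": 0.041}]}}

```text
time_s: 5.07
ee_pos: [0.5452, -0.0874, 0.0098]
eef_rot: [3.133, 0.006, 1.599]
force: [-0.9, -5.9, 6.9]
grip_width: 0.041
```

Emit:
{"method": "step_arm", "body": {"steps": [{"x": 0.003,"y": -0.001,"z": 0.0015,"ax": 0.2,"ay": 0.2,"az": 0,"claw": 0.041},{"x": 0.003,"y": -0.001,"z": 0.001,"ax": 0.2,"ay": 0.2,"az": 0,"claw": 0.041}]}}

```text
time_s: 5.23
ee_pos: [0.545, -0.0832, 0.009]
eef_rot: [3.135, 0.003, 1.6]
force: [0.2, -6.2, 7.2]
grip_width: 0.0409
```

Emit:
{"method": "step_arm", "body": {"steps": [{"x": 0.003,"y": -0.001,"z": 0.0015,"ax": 0.2,"ay": 0.1,"az": 0,"claw": 0.041},{"x": 0.003,"y": -0.001,"z": 0.001,"ax": 0.2,"ay": 0.1,"az": 0,"claw": 0.041}]}}

```text
time_s: 5.4
ee_pos: [0.5452, -0.0799, 0.0087]
eef_rot: [3.137, 0.004, 1.6]
force: [0.1, -6.0, 9.6]
grip_width: 0.0409
```

Emit:
{"method": "step_arm", "body": {"steps": [{"x": 0.004,"y": -0.001,"z": 0.0012,"ax": 0.2,"ay": 0.1,"az": 0,"claw": 0.041},{"x": 0.004,"y": -0.001,"z": 0.001,"ax": 0.1,"ay": 0.1,"az": 0,"claw": 0.041}]}}

```text
time_s: 5.57
ee_pos: [0.5453, -0.0749, 0.0087]
eef_rot: [3.136, 0.006, 1.601]
force: [0.5, -10.0, 8.0]
grip_width: 0.0409
```

Emit:
{"method": "step_arm", "body": {"steps": [{"x": 0.004,"y": -0.001,"z": 0.0012,"ax": 0.2,"ay": 0.3,"az": 0,"claw": 0.041},{"x": 0.004,"y": -0.001,"z": 0.001,"ax": 0.2,"ay": 0.2,"az": 0,"claw": 0.041}]}}

```text
time_s: 5.73
ee_pos: [0.5451, -0.0701, 0.0087]
eef_rot: [3.138, 0.003, 1.601]
force: [-2.4, -10.3, 7.5]
grip_width: 0.0408
```

Emit:
{"method": "step_arm", "body": {"steps": [{"x": 0.004,"y": -0.001,"z": 0.0012,"ax": 0.1,"ay": 0.2,"az": 0,"claw": 0.041},{"x": 0.004,"y": -0.001,"z": 0.0012,"ax": 0.1,"ay": 0.2,"az": 0,"claw": 0.041},{"x": 0.004,"y": -0.001,"z": 0.0012,"ax": 0.1,"ay": 0.2,"az": 0,"claw": 0.041}]}}

```text
time_s: 5.98
ee_pos: [0.5451, -0.0633, 0.0087]
eef_rot: [3.135, 0.001, 1.601]
force: [-0.8, -12.8, 11.7]
grip_width: 0.041
```

Emit:
{"method": "step_arm", "body": {"steps": [{"x": 0.004,"y": -0.001,"z": 0.001,"ax": 0.2,"ay": 0.1,"az": 0,"claw": 0.041},{"x": 0.004,"y": -0.001,"z": 0.001,"ax": 0.2,"ay": 0.1,"az": 0,"claw": 0.041},{"x": 0.004,"y": -0.001,"z": 0.001,"ax": 0.2,"ay": 0.1,"az": 0,"claw": 0.041}]}}

```text
time_s: 6.23
ee_pos: [0.5448, -0.0562, 0.0087]
eef_rot: [3.137, 0.004, 1.601]
force: [-1.6, -9.2, 8.9]
grip_width: 0.041
```

```bash
python3 plan.py .5425 -.04 .008 91.6 1
python3 - <<'E'
from h import *
im,d=vision.camera('side')
cv2.imwrite('pics/s6.png',cv2.resize(im[220:300,285:355,::-1],None,fx=7.5,fy=7.5,interpolation=cv2.INTER_NEAREST))
E
```

```text
[16.2 -1.8  0.6] [0.24 0.24 0.12]
6.2333 [ 0.5448 -0.0562  0.0087] [179.76   0.24  91.72] [-1.63 -9.25  8.93] 0.04098958017261627 [-0.17  0.48  1.68 -0.    0.98 -0.2 ]
```

View pics/s6.png

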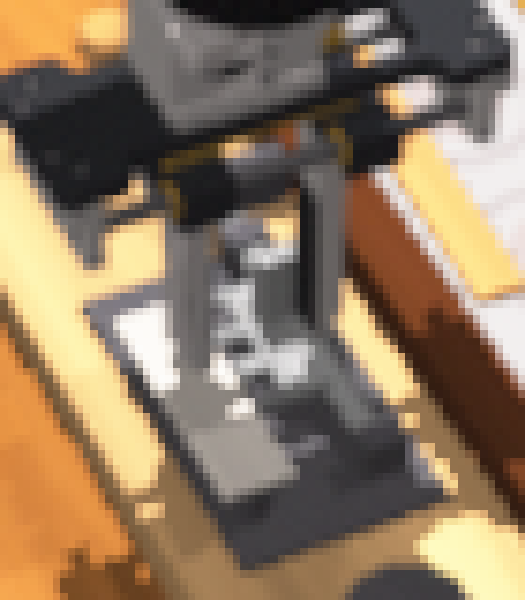

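Finger A is on the bar at crop (190,380). Finger B at (320,320) is behind the thumb plate, which has moved with it, so I'll continue the push.

Emit:
{"method": "step_arm", "body": {"steps": [{"x": 0.004,"y": -0.001,"z": 0.001,"ax": 0.2,"ay": 0.2,"az": 0,"claw": 0.041},{"x": 0.004,"y": -0.001,"z": 0.001,"ax": 0.2,"ay": 0.2,"az": 0,"claw": 0.041},{"x": 0.004,"y": -0.001,"z": 0.001,"ax": 0.2,"ay": 0.1,"az": 0,"claw": 0.041}]}}

```text
time_s: 6.53
ee_pos: [0.5444, -0.0479, 0.0087]
eef_rot: [3.141, 0.002, 1.601]
force: [-0.2, -8.0, 10.2]
grip_width: 0.041
```

Emit:
{"method": "step_arm", "body": {"steps": [{"x": 0.004,"y": -0.001,"z": 0.001,"ax": 0.1,"ay": 0.2,"az": 0,"claw": 0.041},{"x": 0.004,"y": -0.001,"z": 0.001,"ax": 0.1,"ay": 0.2,"az": 0,"claw": 0.041}]}}

```text
time_s: 6.7
ee_pos: [0.5444, -0.0425, 0.0087]
eef_rot: [3.139, -0.001, 1.601]
force: [-0.5, -9.7, 8.1]
grip_width: 0.0409
```

Emit:
{"method": "step_arm", "body": {"steps": [{"x": 0.004,"y": -0.001,"z": 0.001,"ax": 0.1,"ay": 0.1,"az": 0,"claw": 0.041},{"x": 0.004,"y": -0.001,"z": 0.001,"ax": 0.1,"ay": 0.1,"az": 0,"claw": 0.041}]}}

```text
time_s: 6.87
ee_pos: [0.5444, -0.0402, 0.0088]
eef_rot: [3.137, 0.005, 1.6]
force: [-1.1, -42.5, 7.8]
grip_width: 0.0408
```

Emit:
{"method": "step_arm", "body": {"steps": [{"x": 0.003,"y": -0.001,"z": 0.001,"ax": 0,"ay": 0.1,"az": 0,"claw": 0.041},{"x": 0.003,"y": 0,"z": 0.001,"ax": 0,"ay": 0.1,"az": 0,"claw": 0.041}]}}

```text
time_s: 7.03
ee_pos: [0.5447, -0.0408, 0.0087]
eef_rot: [3.133, 0.011, 1.597]
force: [-12.5, -20.6, 17.8]
grip_width: 0.0408
```

Emit:
{"method": "step_arm", "body": {"steps": [{"x": -0.002,"y": 0,"z": 0.0005,"ax": 0.2,"ay": 0.6,"az": 0.2,"claw": 0.041}]}}

```text
time_s: 7.12
ee_pos: [0.545, -0.0432, 0.0089]
eef_rot: [3.135, 0.001, 1.593]
force: [-1.3, 6.7, 7.0]
grip_width: 0.0409
```

```bash
python3 plan.py .5425 -.04 .008 91.6 1
python3 - <<'E'
from h import *
im,d=vision.camera('side')
cv2.imwrite('pics/s7.png',cv2.resize(im[220:300,285:355,::-1],None,fx=7.5,fy=7.5,interpolation=cv2.INTER_NEAREST))
E
```

```text
[ 3.2 -2.4  0.9] [ 0.35  0.07 -0.32]
7.1167 [ 0.545  -0.0432  0.0089] [1.7965e+02 7.0000e-02 9.1280e+01] [-1.33  6.72  6.99] 0.04094372471869061 [-0.15  0.47  1.68 -0.    0.98 -0.17]
```

View pics/s7.png

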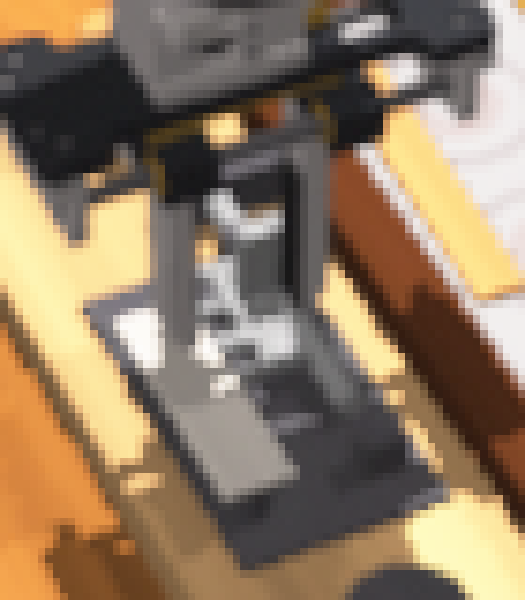

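The plate at (260,260) is now right up by the keeper and finger B has backed off it. Next I lift.

Emit:
{"method": "step_arm", "body": {"steps": [{"x": 0,"y": 0,"z": -0.005,"ax": 0,"ay": 0,"az": 0,"claw": 0.041},{"x": 0,"y": 0,"z": -0.008,"ax": 0,"ay": 0,"az": 0,"claw": 0.041},{"x": 0,"y": 0,"z": -0.015,"ax": 0,"ay": 0,"az": 0,"claw": 0.041},{"x": 0,"y": 0,"z": -0.02,"ax": 0,"ay": 0,"az": 0,"claw": 0.041},{"x": 0,"y": 0,"z": -0.03,"ax": 0,"ay": 0,"az": 0,"claw": 0.041}]}}

```text
time_s: 7.58
ee_pos: [0.5423, -0.0434, 0.0848]
eef_rot: [-3.14, -0.002, 1.592]
force: [-0.7, 0.8, -0.2]
grip_width: 0.0412
```

Emit:
{"method": "step_arm", "body": {"steps": [{"x": 0,"y": 0,"z": -0.03,"ax": 0,"ay": 0,"az": 0,"claw": 0.041},{"x": 0,"y": -0.0,"z": -0.03,"ax": 0,"ay": 0,"az": 0,"claw": 0.041},{"x": -0.03,"y": -0.02,"z": -0.01,"ax": 0,"ay": 0,"az": 0,"claw": 0.041},{"x": -0.03,"y": -0.02,"z": 0,"ax": 0,"ay": 0,"az": 0,"claw": 0.041},{"x": -0.03,"y": -0.02,"z": 0,"ax": 0,"ay": 0,"az": 0,"claw": 0.041}]}}

```text
time_s: 8.0
ee_pos: [0.4866, -0.1334, 0.1647]
eef_rot: [3.134, 0.001, 1.6]
force: [0.4, 0.1, -0.4]
grip_width: 0.0414
```

Emit:
{"method": "step_arm", "body": {"steps": [{"x": -0.03,"y": -0.02,"z": 0,"ax": 0,"ay": 0,"az": 0,"claw": 0.041},{"x": -0.03,"y": -0.02,"z": 0,"ax": 0,"ay": 0,"az": 0,"claw": 0.041},{"x": -0.03,"y": -0.01,"z": 0,"ax": 0,"ay": 0,"az": 0,"claw": 0.041},{"x": -0.03,"y": 0,"z": 0,"ax": 0,"ay": 0,"az": 0,"claw": 0.041},{"x": 0,"y": 0,"z": 0,"ax": 0,"ay": 0,"az": 0,"claw": 0.041}]}}

```text
time_s: 8.42
ee_pos: [0.4343, -0.2636, 0.167]
eef_rot: [3.13, 0.005, 1.598]
force: [-0.1, 0.6, -0.0]
grip_width: 0.0411
```

```bash
python3 - <<'E'
from h import *
im,d=vision.camera('side')
cv2.imwrite('pics/s8.png',cv2.resize(im[190:330,260:420,::-1],None,fx=4,fy=4,interpolation=cv2.INTER_CUBIC))
im,d=vision.camera('top')
cv2.imwrite('pics/t8.png',cv2.resize(im[170:310,255:430,::-1],None,fx=4.5,fy=4,interpolation=cv2.INTER_CUBIC))
E
```

```text
(no output)
```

View pics/s8.png

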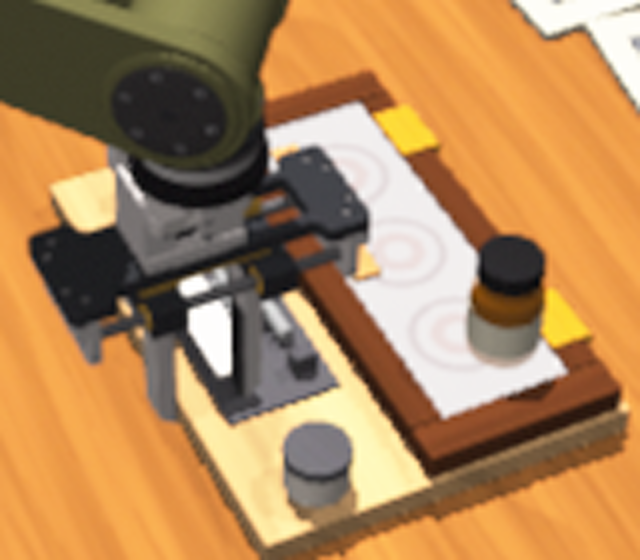

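View pics/t8.png

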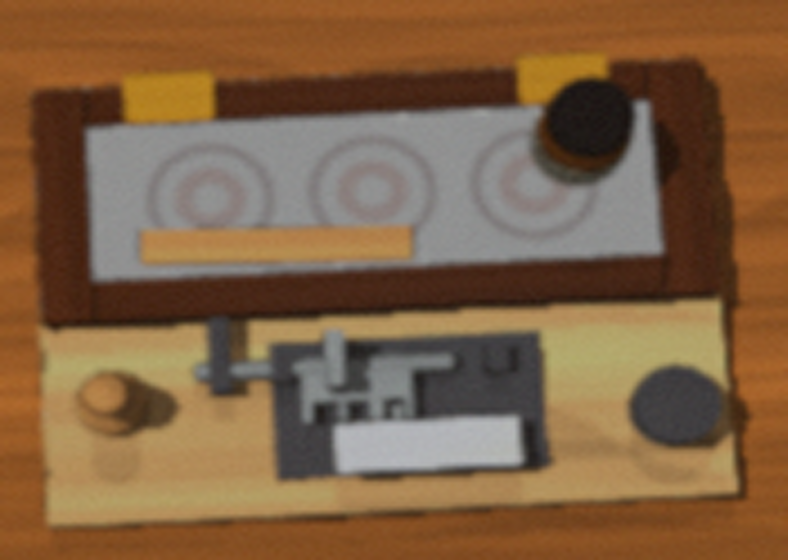

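```bash
python3 - <<'E'
from h import *
p=vision.camera_params('top')
c=np.array([(328,331),(343,331),(347,387),(328,388)])/[4.5,4]+[255,170]-.4
print(onz(p,c,.074).round(4))
d0=np.load('pics/top0.npy');im,d=vision.camera('top')
sl=np.s_[278:284,334:366]
a=np.median(d0[sl]);b=np.median(d[sl]);print('bar depth change mm',(b-a)*1000, np.median(d0[sl]-d[sl])*1000)
print(ctrl.get_obs()['joint_vel'].round(4),ctrl.get_obs()['force'].round(2))
E
```

```text
[[ 0.5835 -0.0229  0.074 ]
 [ 0.5833 -0.0309  0.074 ]
 [ 0.5494 -0.0321  0.074 ]
 [ 0.549  -0.022   0.074 ]]
bar depth change mm 0.5340576 -0.8983612
[ 0.0269 -0.0039  0.0085  0.0021 -0.0002  0.0028] [-0.51  1.1  -0.01]
```

```bash
python3 -c "
from h import *
print(ticket.hand_in())"
```

```text
the job is handed in; nothing more can be done
None
```

The frame is locked as far as my checks can show, and I handed the job in at about 8.5 s of robot time. The hand-in reported no verdict.

I pressed the catch bar to its stop with one fingertip and slid along it. The other fingertip pushed the thumb plate until it met a hard stop at about 42 N. I then backed off slightly, lifted straight up and took the hand away.

**Last checks:**
- **Bolt:** the top picture shows its rod through the keeper. The plate moved about 37 mm from where it started and now sits about 42 mm past my estimate of its bolt-zero position. I only know the bolt's starting point to within its 0 to 5 mm range.
- **Catch:** the bar is back up. Its depth reading is within about 1 mm of the start, against 9 mm when pressed.
- **Bystanders:** the stamp, tin, folder and ink jar look unmoved in the picture, though I did not measure their positions. I did not look at the block or the mug in the final pictures; the hand crossed only the bench on the block's side on its way in.

**Disagreement:** the reported tool height read about 39 mm lower than the real fingertips. The side camera showed this and the contact force on the bar confirmed it, so I went by force and pictures for height.

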